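Hook the lost key out of the vial rack

ROBOT

A 6-joint arm with a two-finger parallel gripper is mounted at the origin on the work surface. World frame = base frame: x ahead of the robot, y to its left, z up, the work surface at z = 0. Lengths are in m, angles in rad, forces in N, time in s.
With the tool pointing down it reaches from about 0.35 to 0.975 m from the base axis. Payload 4.9 kg.
Tool frame: the origin (TCP) lies between the finger pads; the fingertips stand 11 mm ahead of it and the grasp point (between the pads) lies 8 mm behind it; z points along the fingers, x is the direction in which the jaws open and shut, and the axes are right-handed (so a half turn about z gives the same grasp; the last joint's range is limited). The gripper opens to 85 mm and grips with 20 to 120 N. Pads are 22 mm wide; open, the fingers measure 114 mm over their backs; the gripper's body (76 mm by 85 mm) begins 54 mm behind the grasp point. The pads swing forward as they close: fully open they stand 13 mm farther back than shut.
Start: joints at [1.176, 0.053, 1.613, -0, 1.476, -0.119], TCP at [0.17, 0.601, 0.242] pointing down, gripper open.
Joint ranges: [-3.01, 3.01], [-1.01, 2.22], [0.06, 2.58], [-1.02, 4.17], [0.09, 2.62], [-3.14, 3.14]. Speed limits (rad/s): [2.57, 2.57, 3.14, 3.14, 3.14, 3.14].

INTERFACE

Orientations are given as [roll, pitch, yaw] about the fixed x, y, z axes, in that order (R = Rz(yaw) Ry(pitch) Rx(roll)).
In Python, from workcell import robot, optics, close_job gives the robot as it stands.
- The arm moves only by the tool arm_command, never from a script. Its argument "moves" is a list of rows, each a list of 7 numbers: the shift along the tool's x, y, z in m, then the turn, a rotation vector about the tool's x, y, z in units of 5 degrees (1.0 is 5 degrees), then the opening, from 0 (shut) to 1 (fully open). A call has 1 to 8 rows; each row is the pose to reach, as a shift and turn from the pose commanded when the call began, along the tool's axes at that moment; what a row does not reach only later rows make up. A row lasts 1/12 s, in which the tool goes at most 41.7 mm and 7.16 degrees, less where a joint would pass 70% of its speed; a pose out of reach is approached as far as the arm can. A call with a gripper value outside its range is refused whole. The fingers move at their own pace and stop on an object; the grip force is fixed at half the most. Time passes only in rows, so rows that repeat a pose let the fingers close. It gives the time, the measured TCP pose, the force and the opening at its end, in the units of the state.
- robot.get_state(): the state, without advancing time (a new reading comes with each control period).
- optics.camera(name): name is "side" or "top"; returns (picture, depth): 400x640x3 uint8, blue, green, red; 400x640 float32, m along the optical axis (not along the pixel's ray), 0 where there is no reading.
- optics.get_calibration(name): a dict with "fov_y" (degrees; the focal length in pixels is half the picture's height over the tangent of half this angle, whatever the lens; pixels are square), "cx", "cy" (the principal point, pixels), "extrinsics" (4x4, takes a point from camera to world coordinates). Camera axes: x right, y up, looking along -z (the intrinsics and any distortion apply to the point x, -y, -z); pixel columns grow to the right and rows downward; lengths in m; the calibration is good to about 2 mm. A picture is of the moment at which its call begins. get_calibration takes no time and is no camera call.
- close_job(): hands the job in, once; it reports no verdict.
The state is a dict: "time_s": time; "q": joint angles; "joint_vel": joint speeds; "tau": joint torques, N m; "position": TCP position; "ee_rot": TCP orientation; "ft_force": force on the tool from outside, world axes, zero at the start; "torque": the same for the moment, N m; "grip_width": opening from 0.0 (shut) to 1.0 (fully open).
Only numpy, scipy, OpenCV 4.12 (cv2) and the standard library are available. Lean on these libraries where they do the work, as an engineer would, in place of code of your own. Each camera call takes 0.05 s, during which the arm holds its last target. There are 200 camera calls.

TASK

The cabinet key has slipped into one of the narrow lanes of the wooden vial rack, too narrow for fingers. Take the hooked pick from its stand, reach its tip into the lane and drag the key out until all of it lies flat on the rack's front ledge, clear of the lanes and not over the edge, without touching the key with the gripper; then lay the pick back in both forks of its stand, hook hanging down as before. Leave the vials, bottles, beaker and jar standing where they are.

Things in the scene. Friction and masses are not known exactly. Their poses are not given: they have to be found in the camera images.
- rack: Fixed plywood vial rack. Origin: underside, below the middle lane's mouth. Floor plate 116 mm wide, x -120 to 138 mm, top at z=6 mm. Three open-topped lanes run along +x from mouths at x=0 to a back wall at x=130 mm; each 28 mm wide, centred at y=-36, 0, 36 mm; walls 8 mm thick, top z=46 mm. x -120 to 0 is the bare front ledge, no lip. One lane holds the key, the other two a vial each.
- key: Loose flat dark steel key, 5 mm thick, 60 mm long, 35 g, lying in a lane, blade pointing inward (away from the mouth). Origin: underside, centre of its round eye; +x along the blade. Bow: open ring, 24 mm outside, 14 mm inside; blade 7 mm wide, small teeth to -y, ends at x=48 mm. A thin tip lowered into the eye, beside the blade or past its end catches it when pulled to the mouth.
- key_tip (a point): The free end of the key's blade, 48 mm from the eye's centre along the key's +x, at mid thickness.
- pick: Loose hooked pick, 90 g. Black handle 110 mm long (x), 14 wide (y), 16 high (z); origin: centre of its underside. A 4 mm steel wire leaves its +x end at half height, runs to x=95 mm and bends straight down to a tip 70 mm below the underside. Starts level in the stand, underside 85 mm above the table, hook down. Grip the middle, across the 14 mm, from above.
- pick_tip (a point): Lowest end of the pick's bent-down wire: at (95, 0, -70) mm in the pick's frame.
- stand: Fixed metal pick stand. Origin: centre of its underside. Base 130 x 70 x 8 mm; two upright forks, 8 mm thick, 36 mm wide, at x=-45 and 45 mm. Each has a flat-bottomed notch 22 mm wide (y -11 to 11), bottom z=85 mm, prong tops z=99 mm. The handle lies in both notches along x, its middle over the origin, hook towards +x.
- vial_a: Loose small amber vial with white cap, 22 mm diameter, 50 mm tall, standing in a lane of the rack (top about 56 mm above the table). Origin: centre of underside. Leave alone.
- vial_b: A second such vial, in another lane. Leave alone.
- dropper_a: Amber bottle with black cap, 34 mm diameter, 85 mm tall, standing on the table. Origin: centre of underside. Leave alone.
- dropper_b: A second such bottle. Leave alone.
- beaker: Glass beaker, 68 mm diameter, 85 mm tall. Origin: centre of underside. Leave alone.
- jar: White jar, 52 mm diameter, 45 mm tall. Origin: centre of underside. Leave alone.

How it is judged:
On the way, in this order (a step that is already met when the one before it is completed fails the run):
1. the pick's tip is down in the lane, at the key, while the key is still in there (z of pick_tip in the frame of rack below 0.013 m and horizontal distance between pick_tip and key below 0.062 m and x of key_tip in the frame of rack above 0.02 m), for 0.1 s.
2. the whole key lies flat on the front ledge, clear of the lanes (x of key_tip in the frame of rack between -0.119 and 0.001 m and x of key in the frame of rack between -0.109 and -0.011 m and y of key in the frame of rack between -0.056 and 0.056 m and z of key in the frame of rack between 0.003 and 0.013 m and y of key_tip in the frame of rack between -0.058 and 0.058 m and (angle between key's own z axis and vertical below 0.15 rad or angle between key's own z axis and vertical above 2.99 rad)), for 0.2 s.
At the end, for the whole second after the job is handed in: The whole key lies flat and still on the ledge: blade end clear of the lanes and bow not past the front edge (1 mm), eye and blade end within the sides. The pick lies still in both notches: within 25 mm lengthwise, 7 mm sideways and 4 mm in height of its place, upright to 0.12 rad (all of step 2 and z of pick in the frame of stand between 0.081 and 0.089 m and x of pick in the frame of stand between -0.025 and 0.025 m and y of pick in the frame of stand between -0.007 and 0.007 m and angle between pick's own z axis and vertical below 0.12 rad and linear speed of each of key, pick below 0.02 m/s); the robot touches nothing.
It fails at once if the gripper touches the key (contact force between any of the fingers, the arm and key above 0.5 N).
It fails at once if a vial is shifted by more than 20 mm or tipped (distance of any of vial_a, vial_b from where it was at the start of the episode above 0.02 m or angle between any of vial_a, vial_b's own z axis and vertical above 0.4 rad).
It fails at once if a bottle, the beaker or the jar is shifted by more than 20 mm or tipped (distance of any of dropper_a, dropper_b, beaker, jar from where it was at the start of the episode above 0.02 m or angle between any of dropper_a, dropper_b, beaker, jar's own z axis and vertical above 0.4 rad).
It also fails if it takes over 51 s, if anything falls off the work surface, if the arm or the gripper's body presses on something with over 40 N, if the wrist force passes 120 N, or if a joint passes its speed limit or range.

## Working session

There is one attempt and no reset: what is moved stays moved. The work goes in short steps, Python scripts to look and compute and a tool call to move; the robot and the scene stay as the last step left them, time stands still between calls to the robot, and variables do not carry over. Pictures are saved under pics/ and viewed, about 8 in all and at most 12, crops included, and the job is handed in when it is done.

Besides the shell and the picture viewer there is one more tool, called after "Emit:" as name(argument=value, ...) on one line, values as JSON. arm_command: Moves the arm, as the interface text tells. Its arguments: {"type":"object","properties":{"moves":{"type":"array"}},"required":["moves"]}

```bash
mkdir -p pics; cat > h.py <<'E'
import numpy as np, cv2
from workcell import robot, optics, close_job
def snap(n,tag):
    im,d=optics.camera(n); cv2.imwrite(f'pics/{tag}.png',im); np.save(f'pics/{tag}.npy',d); return im,d
def cal(n):
    c=optics.get_calibration(n); f=200/np.tan(np.radians(c['fov_y'])/2); return f,c['cx'],c['cy'],np.array(c['extrinsics']),c
def ray(n,u,v):
    f,cx,cy,T,_=cal(n); d=np.array([(u-cx)/f,-(v-cy)/f,-1.]); return T[:3,3],T[:3,:3]@d
def atz(n,u,v,z):
    o,d=ray(n,u,v); return o+d*(z-o[2])/d[2]
def dep(n,u,v,D):
    o,d=ray(n,u,v); return o+d*D[int(v),int(u)]
def proj(n,p):
    f,cx,cy,T,_=cal(n); q=np.linalg.inv(T)@np.r_[p,1]; return cx+f*q[0]/-q[2], cy-f*q[1]/-q[2]
E
python3 - <<'E'
from h import *
np.set_printoptions(precision=4,suppress=True)
for n in('top','side'):
    snap(n,n+'0'); print(n,cal(n)[4])
print(robot.get_state())
E
```

```text
top {'fov_y': 55.60163984275536, 'cx': 320.06416893635145, 'cy': 198.8316368719261, 'extrinsics': array([[-0.023 ,  0.9904, -0.1361,  0.4637],
       [-0.9997, -0.0215,  0.0119, -0.0021],
       [ 0.0088,  0.1363,  0.9906,  0.9855],
       [ 0.    ,  0.    ,  0.    ,  1.    ]])}
side {'fov_y': 53.34610677949035, 'cx': 323.3941800962315, 'cy': 202.70015095064957, 'extrinsics': array([[ 0.7942,  0.3512, -0.4959, -0.0058],
       [-0.6076,  0.4686, -0.6412, -0.7595],
       [ 0.0072,  0.8106,  0.5856,  0.7623],
       [ 0.    ,  0.    ,  0.    ,  1.    ]])}
{'time_s': 0.1, 'q': array([ 1.176 ,  0.0533,  1.6142,  0.    ,  1.476 , -0.119 ]), 'joint_vel': array([-0.0023, -0.0008, -0.0027, -0.0011, -0.0026, -0.0006]), 'tau': array([  0.0006, -39.4902, -37.1364,  -0.0001,   0.0038,   0.    ]), 'position': array([0.17  , 0.6009, 0.2412]), 'ee_rot': array([-3.1414,  0.0018,  1.2951]), 'ft_force': array([ 0.6452, -0.3138, -0.2635]), 'torque': array([ 0.0603,  0.0204, -0.0069]), 'grip_width': 0.9951691931637627}
```

View pics/top0.png

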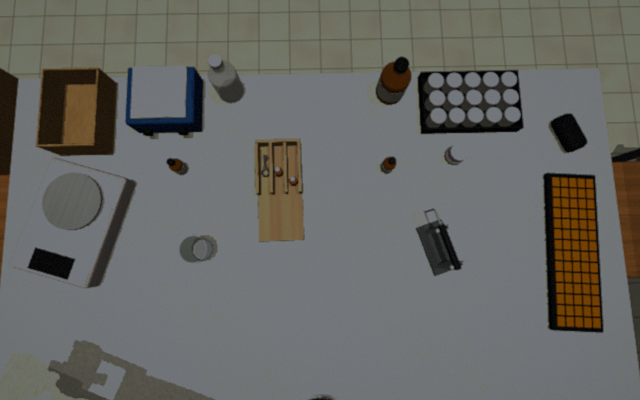

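View pics/side0.png

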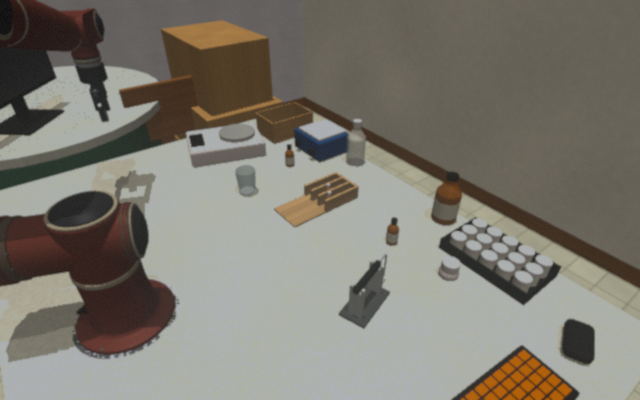

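The top view shows the rack at (280,190) with its lanes opening towards the robot, the key in the left lane near (265,165) and the pick and stand at (440,243). The side view shows the same, with the stand at (367,290). Next I enlarge these areas.

```bash
python3 - <<'E'
from h import *
t=cv2.imread('pics/top0.png'); s=cv2.imread('pics/side0.png')
def up(im,x,y,w,h,k): return cv2.resize(cv2.convertScaleAbs(im[y:y+h,x:x+w],alpha=1.5),None,fx=k,fy=k,interpolation=cv2.INTER_CUBIC)
a=up(t,245,130,70,120,5); b=up(t,405,200,70,85,5); c=np.zeros((600,750,3),np.uint8)
c[:,:350]=a; c[:425,360:710]=b; cv2.imwrite('pics/c1.png',c)
a=up(s,270,165,95,65,5); b=up(s,330,245,70,85,5); c=np.zeros((430,840,3),np.uint8)
c[:325,:475]=a; c[:425,485:835]=b; cv2.imwrite('pics/c2.png',cv2.resize(c[:,:],(800,410)) )
E
```

```text
(no output)
```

View pics/c1.png

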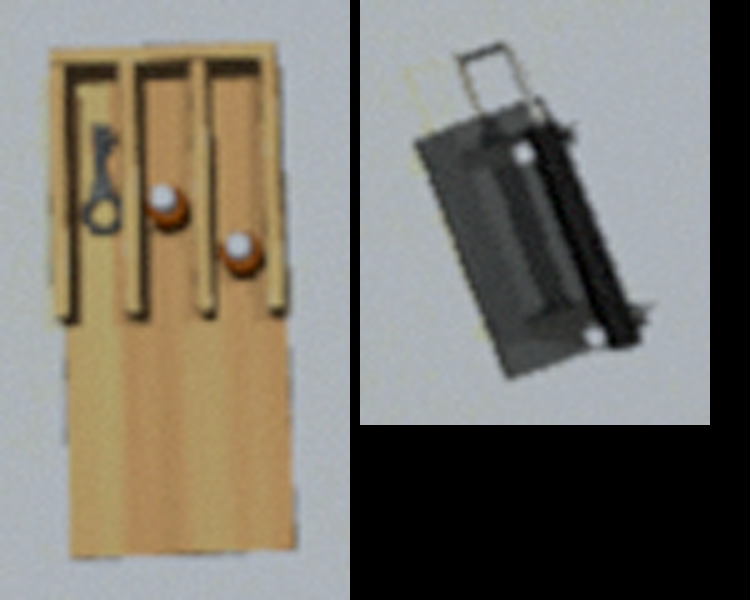

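View pics/c2.png

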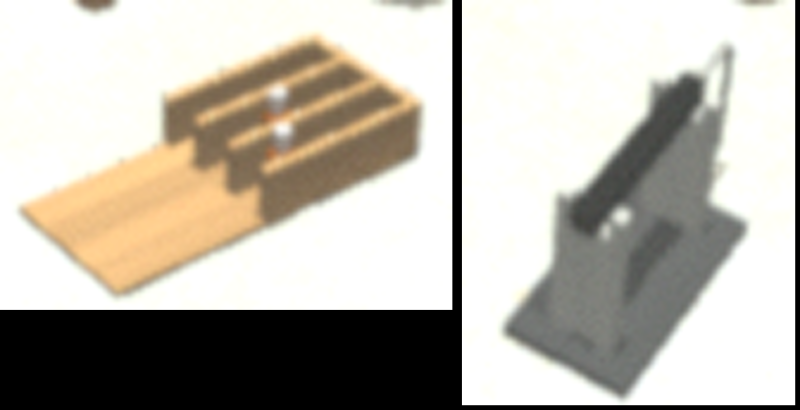

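Crop 1: the key's eye is at (101,213), its blade end at (103,127), and the handle runs from (553,125) to (622,347), with the wire bend at (505,47). Crop 2 shows the rack corners and stand base corners seen from the side. I fit both poses from the two views.

```bash
cat > fit.py <<'E'
from h import *
from scipy.optimize import least_squares
np.set_printoptions(precision=4,suppress=True)
T=lambda X,Y,x0,y0,ox=0:('top',x0+(X-ox+.5)/5-.5,y0+(Y+.5)/5-.5)
S=lambda X,Y,x0,y0,ox=0:('side',x0+(X-ox+.5)/4.762-.5,y0+(Y+.5)/4.767-.5)
R=[(T(70,557,245,130),(-.12,.058,.006)),(T(297,549,245,130),(-.12,-.058,.006)),(T(49,50,245,130),(.138,.058,.046)),(T(275,43,245,130),(.138,-.058,.046)),
(T(55,320,245,130),(0,.058,.046)),(T(287,312,245,130),(0,-.058,.046)),
(S(20,208,270,165),(-.12,.058,.006)),(S(118,297,270,165),(-.12,-.058,.006)),(S(320,38,270,165),(.138,.058,.046)),(S(420,103,270,165),(.138,-.058,.046)),(S(165,97,270,165),(0,.058,.046)),(S(262,170,270,165),(0,-.058,.046))]
P=[(T(415,140,405,200,360),(.065,.035,.008)),(T(508,380,405,200,360),(-.065,.035,.008)),(T(555,122,405,200,360),(.055,0,.101)),(T(622,348,405,200,360),(-.055,0,.101)),(T(505,47,405,200,360),(.095,0,.095)),
(S(505,328,330,245,462),(-.065,.035,.008)),(S(625,397,330,245,462),(-.065,-.035,.008)),(S(748,228,330,245,462),(.065,-.035,.008)),(S(693,75,330,245,462),(.055,0,.101)),(S(580,210,330,245,462),(-.055,0,.101)),(S(729,48,330,245,462),(.095,0,.095))]
def w(p,q):
    c,s=np.cos(p[3]),np.sin(p[3]); return np.array([p[0]+c*q[0]-s*q[1],p[1]+s*q[0]+c*q[1],p[2]+q[2]])
def fit(L,p0):
    f=lambda p:np.concatenate([np.subtract(proj(o[0],w(p,q)),o[1:]) for o,q in L])
    r=least_squares(f,p0,loss='soft_l1'); return r.x,f(r.x).reshape(-1,2)
if __name__=='__main__':
    r,e=fit(R,[.55,.1,0,0]); print('rack',r); print(e)
    s,e=fit(P,[.4,-.2,0,.3]); print('stand',s); print(e)
    for n,X,Y in(('eye',101,213),('tip',103,127)):
        p=atz(*T(X,Y,245,130),.0085+r[2]); c,k=np.cos(r[3]),np.sin(r[3]); d=p-r[:3]; print(n,p,'rack',c*d[0]+k*d[1],-k*d[0]+c*d[1])
    D=np.load('pics/top0.npy')
    for u,v in((280,220),(440,250),(450,247),(283,195)): print(u,v,dep('top',u,v,D))
E
python3 fit.py
```

```text
rack [ 0.6131  0.0903 -0.0052  0.0164]
[[ 0.2479  0.2136]
 [-0.1506  0.0455]
 [ 0.3406  0.1171]
 [ 0.3604 -0.089 ]
 [ 0.0153 -0.7392]
 [-0.2796 -0.8677]
 [-0.5749  0.0399]
 [-0.3454 -0.4822]
 [-1.2721 -0.7715]
 [ 0.3299  0.2045]
 [-0.935   0.2433]
 [ 0.6618  1.1607]]
stand [ 0.4672 -0.3136 -0.0065  0.3129]
[[-0.0049 -0.091 ]
 [-0.2185  0.016 ]
 [-2.4501  0.2042]
 [ 1.6833 -0.2241]
 [ 0.5313 -0.4538]
 [-1.0573 -0.0653]
 [-0.466  -0.2482]
 [-0.1769 -0.6599]
 [ 0.3256  1.0747]
 [ 0.2228  1.648 ]
 [ 0.2969 -0.8847]]
eye [0.6726 0.1301 0.0033] rack 0.06016771292206038 0.03882357669221209
tip [0.7191 0.1289 0.0033] rack 0.10662964349900107 0.036856750372178844
280 220 [0.5454 0.091  0.0051]
440 250 [ 0.459  -0.3184  0.0063]
450 247 [ 0.4658 -0.312   0.0998]
283 195 [0.6104 0.0825 0.0062]
```

Both fits agree: the eye-to-tip length is 46 mm against 48 mm, and heights match the text to about 5 mm. I start moving towards the stand.

Emit:
arm_command(moves=[[0.0, 0.04, 0, 0, 0, 1.4, 0.5], [-0.03, 0.07, 0, 0, 0, 2.8, 0.5], [-0.06, 0.1, 0, 0, 0, 4.2, 0.5], [-0.09, 0.13, 0, 0, 0, 5.6, 0.5], [-0.12, 0.16, 0, 0, 0, 7.0, 0.5], [-0.15, 0.19, 0, 0, 0, 8.4, 0.5], [-0.18, 0.22, 0, 0, 0, 9.8, 0.5], [-0.21, 0.24, 0, 0, 0, 11.2, 0.5]])

```text
time_s: 0.77
position: [0.3447, 0.332, 0.2419]
ee_rot: [3.141, 0.0, 0.311]
ft_force: [1.1, -0.2, -0.4]
grip_width: 0.499
```

```bash
python3 - <<'E'
from h import *
D=np.load('pics/top0.npy'); P=[]
for v in range(205,280):
    for u in range(415,470):
        if D[v,u]>0:
            p=dep('top',u,v,D)
            if .085<p[2]<.115: P.append(p)
P=np.array(P); print(len(P),P.mean(0)); c,s,a=cv2.minAreaRect(P[:,:2].astype(np.float32)*1000); print(c,s,a)
vx,vy,x,y=cv2.fitLine(P[:,:2].astype(np.float32),cv2.DIST_HUBER,0,.001,.001).ravel(); print(np.arctan2(vy,vx),x,y)
t=(P[:,:2]-[x,y])@[vx,vy]; print(np.percentile(t,[0,2,98,100]))
E
```

```text
Traceback (most recent call last):
  File "h.py", line 12, in dep
    o,d=ray(n,u,v); return o+d*D[int(v),int(u)]
        ~~~^^^^^^^
  File "h.py", line 8, in ray
    f,cx,cy,T,_=cal(n); d=np.array([(u-cx)/f,-(v-cy)/f,-1.]); return T[:3,3],T[:3,:3]@d
                ~~~^^^
  File "h.py", line 6, in cal
    c=optics.get_calibration(n); f=200/np.tan(np.radians(c['fov_y'])/2); return f,c['cx'],c['cy'],np.array(c['extrinsics']),c
ValueError: time passes only in moves, steps and waits
```

Emit:
arm_command(moves=[[0, 0.04, 0, 0, 0, 1.4, 0.5], [0, 0.08, 0, 0, 0, 2.8, 0.5], [0, 0.12, 0, 0, 0, 4.2, 0.5], [0, 0.16, 0, 0, 0, 5.6, 0.5], [0, 0.2, 0, 0, 0, 7.0, 0.5], [0, 0.24, 0, 0, 0, 8.4, 0.5], [0, 0.28, 0, 0, 0, 9.8, 0.5], [0, 0.318, 0, 0, 0, 11.2, 0.5]])

```text
time_s: 1.43
position: [0.4432, 0.0298, 0.2421]
ee_rot: [-3.141, -0.0, -0.666]
ft_force: [1.5, 0.6, -0.5]
grip_width: 0.501
```

```bash
sed -i 's/^def snap/import functools\ndef snap/; s/^def cal/@functools.lru_cache\ndef cal/' h.py; python3 - <<'E'
from h import *
D=np.load('pics/top0.npy'); P=[]
for v in range(205,280):
    for u in range(415,470):
        if D[v,u]>0:
            p=dep('top',u,v,D)
            if .085<p[2]<.115: P.append(p)
P=np.array(P); print(len(P),P.mean(0)); print(cv2.minAreaRect(P[:,:2].astype(np.float32)*1000))
vx,vy,x,y=cv2.fitLine(P[:,:2].astype(np.float32),cv2.DIST_HUBER,0,.001,.001).ravel(); print(np.arctan2(vy,vx),x,y)
t=(P[:,:2]-[x,y])@[vx,vy]; print(np.percentile(t,[0,2,98,100]))
E
```

```text
475 [ 0.47268119 -0.30976718  0.09832597]
((487.65093994140625, -307.1106262207031), (151.34487915039062, 36.47574234008789), 17.875572204589844)
0.31176537 0.4726812 -0.3097672
[-0.06060839 -0.05712926  0.08065871  0.0907349 ]
```

Emit:
arm_command(moves=[[0.027, 0.029, 0, 0, 0, 0.9, 0.5], [0.054, 0.059, 0, 0, 0, 1.8, 0.5], [0.081, 0.089, 0, 0, 0, 2.7, 0.5], [0.108, 0.119, 0, 0, 0, 3.6, 0.5], [0.135, 0.148, 0, 0, 0, 4.5, 0.5], [0.162, 0.178, 0.02, 0, 0, 5.4, 0.5], [0.189, 0.207, 0.05, 0, 0, 6.2, 0.5], [0.21, 0.231, 0.08, 0, 0, 6.8, 0.5]])

```text
time_s: 2.1
position: [0.4673, -0.2722, 0.1717]
ee_rot: [-3.14, -0.003, -1.258]
ft_force: [1.3, 0.0, 0.7]
grip_width: 0.496
```

```bash
cat > go.py <<'E'
import sys
from h import *
# target x y z yaw(tool) -> shift in tool axes, turn units, from measured pose
x,y,z,yaw=map(float,sys.argv[1:5]); s=robot.get_state(); p=np.array(s['position']); 
from scipy.spatial.transform import Rotation as R
M=R.from_euler('xyz',s['ee_rot']); G=R.from_euler('xyz',[np.pi,0,yaw])
print(s['time_s'],p,s['ee_rot'],s['ft_force'],s['grip_width']); print(np.round(M.inv().apply(np.array([x,y,z])-p),4),np.round(np.degrees((M.inv()*G).as_rotvec())/5,3))
E
python3 go.py .468 -.3133 .085 -1.259
```

```text
2.1 [ 0.46734144 -0.2722417   0.17168117] [-3.13969066e+00 -2.84118801e-03 -1.25757921e+00] [1.34659408 0.02834258 0.7390902 ] 0.4955788379706717
[0.039  0.0122 0.0868] [-0.022 -0.033  0.016]
```

Emit:
arm_command(moves=[[0.032, 0.005, 0, 0, 0, 0, 0.5], [0.032, 0.005, 0.02, 0, 0, 0, 0.5], [0.032, 0.005, 0.02, 0, 0, 0, 0.5], [0.032, 0.005, 0.02, 0, 0, 0, 0.5]])

```text
time_s: 2.43
position: [0.471, -0.3006, 0.1494]
ee_rot: [3.139, 0.004, -1.254]
ft_force: [0.1, 0.6, 0.5]
grip_width: 0.502
```

```bash
python3 go.py .468 -.3133 .085 -1.259; python3 - <<'E'
from h import *
i,_=snap('top','t1'); j,_=snap('side','s1')
u=lambda im,x,y:cv2.resize(im[y:y+100,x:x+100],(400,400),interpolation=cv2.INTER_CUBIC)
cv2.imwrite('pics/c3.png',np.hstack([u(i,395,190),u(j,320,230)]))
E
```

```text
2.4333 [ 0.47104066 -0.30056864  0.14942175] [ 3.13948008  0.00386812 -1.25367704] [0.13756467 0.62135017 0.48166406] 0.5015485141065085
[0.0114 0.0067 0.0644] [0.024 0.044 0.061]
```

View pics/c3.png

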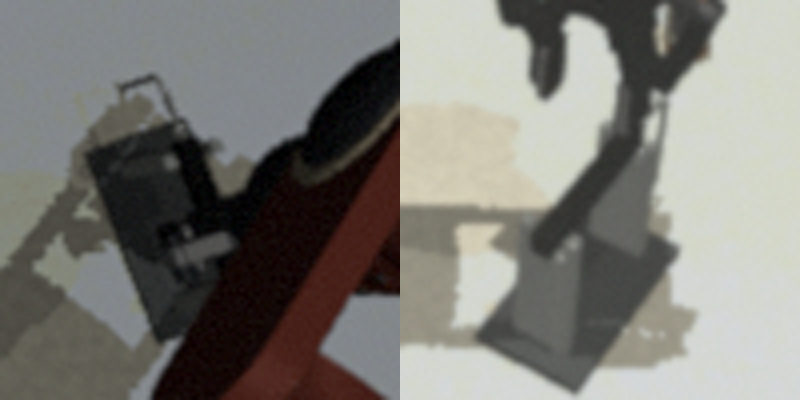

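The crop shows the open fingers straddling the handle, with the hook towards the upper left. I correct the remaining offset, then descend.

Emit:
arm_command(moves=[[0.011, 0.006, 0, 0, 0, 0, 0.5], [0.011, 0.006, 0.03, 0, 0, 0, 0.5], [0.011, 0.006, 0.063, 0, 0, 0, 0.5], [0.011, 0.006, 0.063, 0, 0, 0, 0.5], [0.011, 0.006, 0.063, 0, 0, 0, 0.5]])

```text
time_s: 2.95
position: [0.469, -0.3129, 0.0873]
ee_rot: [3.14, 0.003, -1.253]
ft_force: [-0.0, -0.2, 1.1]
grip_width: 0.5
```

```bash
python3 go.py .468 -.3133 .085 -1.259
```

```text
2.95 [ 0.4689562  -0.31292168  0.08734087] [ 3.13975615e+00  2.78760385e-03 -1.25266611e+00] [-0.01925461 -0.17196703  1.093498  ] 0.5002500100158567
[0.0001 0.001  0.0023] [0.021 0.032 0.073]
```

Positioned to within 2 mm. Closing.

Emit:
arm_command(moves=[[0, 0.001, 0.002, 0, 0, 0.05, 0.5], [0, 0.001, 0.002, 0, 0, 0.05, 0], [0, 0.001, 0.002, 0, 0, 0.05, 0], [0, 0.001, 0.002, 0, 0, 0.05, 0], [0, 0.001, 0.002, 0, 0, 0.05, 0], [0, 0.001, 0.002, 0, 0, 0.05, 0], [0, 0.001, 0.002, 0, 0, 0.05, 0], [0, 0.001, 0.002, 0, 0, 0.05, 0]])

```text
time_s: 3.62
position: [0.4701, -0.315, 0.0886]
ee_rot: [-3.14, -0.003, -1.257]
ft_force: [-1.1, 0.6, 6.4]
grip_width: 0.151
```

```bash
python3 go.py .468 -.3133 .195 -1.259
```

```text
3.6167 [ 0.47010977 -0.31497043  0.08861199] [-3.13982469e+00 -3.01371938e-03 -1.25738909e+00] [-1.12503611  0.61334958  6.38380754] 0.15128082043374952
[-0.0019  0.0013 -0.1064] [-0.02  -0.035  0.018]
```

Emit:
arm_command(moves=[[0, 0, -0.015, 0, 0, 0, 0], [0, 0, -0.04, 0, 0, 0, 0], [0, 0, -0.07, 0, 0, 0, 0], [0, 0, -0.1, 0, 0, 0, 0], [0, 0, -0.115, 0, 0, 0, 0], [0, 0, -0.115, 0, 0, 0, 0]])

```text
time_s: 4.12
position: [0.471, -0.3157, 0.2068]
ee_rot: [-3.137, -0.008, -1.257]
ft_force: [0.2, -1.0, -0.6]
grip_width: 0.15
```

```bash
python3 - <<'E'
from h import *
print(robot.get_state())
i,_=snap('top','t2'); j,_=snap('side','s2')
u=lambda im,x,y:cv2.resize(im[y:y+100,x:x+100],(400,400),interpolation=cv2.INTER_CUBIC)
cv2.imwrite('pics/c4.png',np.hstack([u(i,395,180),u(j,340,200)]))
E
```

```text
{'time_s': 4.1167, 'q': array([-7.21789783e-01, -6.65540752e-02,  1.79145322e+00, -4.43416172e-05,
        1.40742784e+00,  5.35649647e-01]), 'joint_vel': array([-0.0029668 ,  0.03896765,  0.06080665, -0.00048977, -0.03692761,
        0.0006258 ]), 'tau': array([ 6.49911189e-02, -3.24425197e+01, -3.46186066e+01,  6.13374850e-04,
        3.26298019e-01, -4.86919489e-04]), 'position': array([ 0.47095422, -0.31571709,  0.20678584]), 'ee_rot': array([-3.13690104, -0.00799022, -1.25745116]), 'ft_force': array([ 0.19009203, -1.02214382, -0.5644538 ]), 'torque': array([-0.03478449, -0.03629133,  0.01354766]), 'grip_width': 0.15021503819299312}
```

View pics/c4.png

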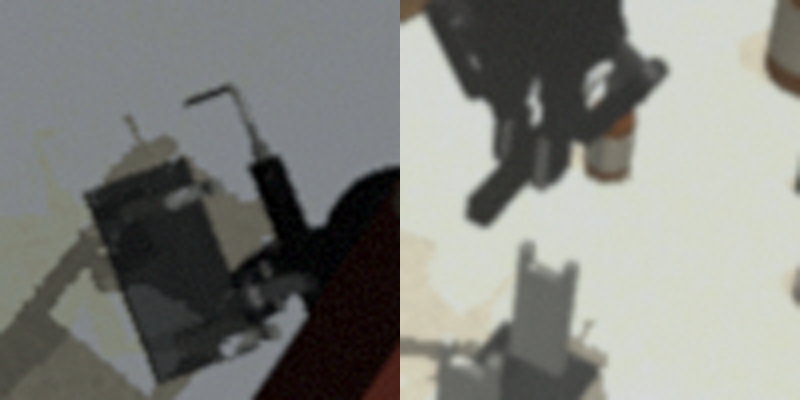

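The crop shows the pick clear of the stand, level, with its tip at top-crop pixel (186,103). I check that against the model and compute the way to a point above the eye.

```bash
python3 - <<'E'
from h import *
s=robot.get_state(); p=s['position']; y=s['ee_rot'][2]+np.pi/2
m=np.array([p[0]+.095*np.cos(y),p[1]+.095*np.sin(y),p[2]-.0736]); print(m,proj('top',m),'seen',395+186.5/4-.5,180+103.5/4-.5,atz('top',441.1,205.4,m[2]))
print(atz('top',265.0,172.2,.0085))
E
python3 go.py .5776 .1286 .2 -1.555
```

```text
[ 0.55936537 -0.28473042  0.12767712] (np.float64(439.5154357812148), np.float64(205.87208032764556)) seen 441.125 205.375 [ 0.56037013 -0.28843053  0.12767712]
[0.6714944  0.12890944 0.0085    ]
4.2167 [ 0.46899053 -0.31401163  0.20127712] [-3.14126331e+00 -6.13778455e-04 -1.25747156e+00] [-0.6547642   0.73390141 -0.74910931] 0.14845920227835696
[-0.3876 -0.2397  0.0011] [-0.005 -0.006  3.409]
```

Emit:
arm_command(moves=[[-0.03, -0.018, 0, 0, 0, 0.3, 0], [-0.062, -0.038, 0, 0, 0, 0.6, 0], [-0.094, -0.058, 0, 0, 0, 0.9, 0], [-0.126, -0.078, 0, 0, 0, 1.2, 0], [-0.158, -0.098, 0, 0, 0, 1.5, 0], [-0.19, -0.118, 0, 0, 0, 1.8, 0], [-0.222, -0.138, 0, 0, 0, 2.1, 0], [-0.254, -0.158, 0, 0, 0, 2.4, 0]])

```text
time_s: 4.88
position: [0.5396, -0.0216, 0.1982]
ee_rot: [3.137, 0.001, -1.468]
ft_force: [1.5, -0.4, -0.4]
grip_width: 0.151
```

```bash
python3 go.py .5776 .1286 .16 -1.555
```

```text
4.8833 [ 0.53961316 -0.02157739  0.1981887 ] [ 3.13722736e+00  1.19306079e-03 -1.46833391e+00] [ 1.51295973 -0.4206174  -0.43496028] 0.1508937890778156
[-0.1455 -0.0533  0.0381] [0.051 0.011 0.993]
```

Emit:
arm_command(moves=[[-0.035, -0.012, 0, 0, 0, 0.3, 0], [-0.07, -0.025, 0, 0, 0, 0.6, 0], [-0.105, -0.038, 0.01, 0, 0, 0.9, 0], [-0.138, -0.051, 0.02, 0, 0, 1.0, 0], [-0.138, -0.051, 0.038, 0, 0, 1.0, 0], [-0.138, -0.051, 0.038, 0, 0, 1.0, 0], [-0.138, -0.051, 0.038, 0, 0, 1.0, 0]])

```text
time_s: 5.47
position: [0.575, 0.1188, 0.1594]
ee_rot: [3.134, -0.001, -1.554]
ft_force: [0.2, -0.1, -1.3]
grip_width: 0.151
```

```bash
python3 - <<'E'
from h import *
i,_=snap('top','t3'); j,_=snap('side','s3')
u=lambda im,x,y:cv2.resize(cv2.convertScaleAbs(im[y:y+80,x:x+80],alpha=1.5),(400,400),interpolation=cv2.INTER_CUBIC)
cv2.imwrite('pics/c5.png',np.hstack([u(i,235,120),u(j,290,140)]))
E
python3 go.py .5776 .1286 .16 -1.555
```

```text
5.5667 [0.57696347 0.11801373 0.16259013] [ 3.14011958e+00 -3.07014439e-04 -1.55530599e+00] [-0.57023133 -0.45560096 -0.3089047 ] 0.15281405616888424
[-0.0106 -0.0008  0.0026] [ 0.017 -0.004 -0.004]
```

View pics/c5.png

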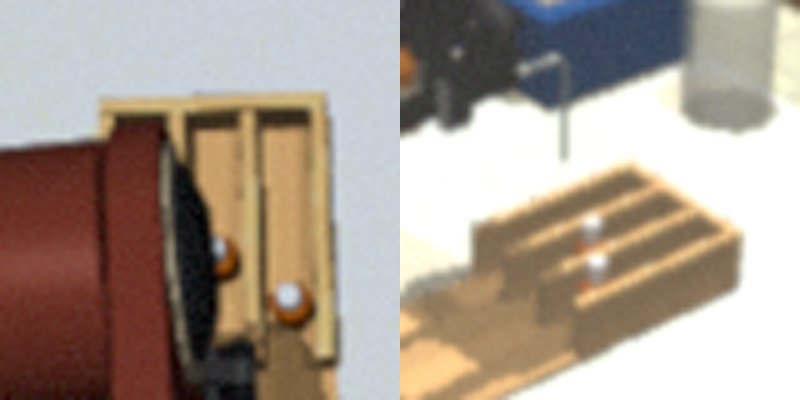

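The top view is blocked by the arm. The side view shows the tip clearly at crop (564,160). I compare tip and rack within the side view to cancel camera bias.

```bash
python3 - <<'E'
from fit import *
Rt=[a for a in R if a[0][0]=='top']; Rs=[a for a in R if a[0][0]=='side']
f=lambda p:np.concatenate([np.subtract(proj(o[0],w([p[0],p[1],0,p[2]],q)),o[1:]) for o,q in Rt])
r=least_squares(f,[.6,.1,0]).x; pr=[r[0],r[1],0,r[2]]; print('rack top-only z=0',r,np.abs(f(r)).max())
res=np.array([np.subtract(o[1:],proj('side',w(pr,q))) for o,q in Rs]); print('side seen-pred rack',res,res.mean(0))
fs=lambda p:np.concatenate([np.subtract(proj(o[0],w([p[0],p[1],0,p[2]],q)),o[1:]) for o,q in Rs])
print('rack side-only z=0',least_squares(fs,[.6,.1,0]).x)
t=np.array([.577+.095,.118+.0015,.089]); print('tip seen-pred',np.subtract((322.4,171.6),proj('side',t)))
for n,X,Y in(('eye',101,213),('tip',103,127)):
    p=atz(*T(X,Y,245,130),.0085); d=p[:2]-r[:2]; c,k=np.cos(r[2]),np.sin(r[2]); print(n,p,c*d[0]+k*d[1],-k*d[0]+c*d[1])
J=np.array([np.subtract(proj('side',t+e),proj('side',t)) for e in np.eye(3)*.001]).T; print('px/mm',J)
E
```

```text
rack top-only z=0 [0.6117 0.09   0.0179] 0.7422985795127772
side seen-pred rack [[ 1.0052  1.0237]
 [ 0.6824  1.5724]
 [ 1.5585  1.9076]
 [-0.134   0.9712]
 [ 1.2926  0.8862]
 [-0.3985  0.0047]] [0.6677 1.061 ]
rack side-only z=0 [0.61   0.0843 0.0097]
tip seen-pred [-0.7773  0.9615]
eye [0.6715 0.1294 0.0085] 0.06052335836714264 0.0383133613190851
tip [0.7177 0.1282 0.0085] 0.10673750563649617 0.03628548728216382
px/mm [[ 0.2443 -0.1867  0.0021]
 [-0.0957 -0.1282 -0.264 ]]
```

Emit:
arm_command(moves=[[-0.0095, 0, 0.012, 0, 0, 0, 0], [-0.0095, 0, 0.024, 0, 0, 0, 0], [-0.0095, 0, 0.034, 0, 0, 0, 0], [-0.0095, 0, 0.034, 0, 0, 0, 0], [-0.0095, 0, 0.034, 0, 0, 0, 0], [-0.0095, 0, 0.034, 0, 0, 0, 0]])

```text
time_s: 6.07
position: [0.5773, 0.1281, 0.1292]
ee_rot: [3.142, -0.0, -1.554]
ft_force: [0.8, 0.0, 0.3]
grip_width: 0.152
```

```bash
python3 - <<'E'
from h import *
ims=[snap('side',f's4_{k}')[0].astype(float) for k in range(4)]
a=np.mean(ims,0).astype(np.uint8)[150:220,290:365]
cv2.imwrite('pics/c6.png',cv2.resize(cv2.convertScaleAbs(a,alpha=1.2),None,fx=8,fy=8,interpolation=cv2.INTER_CUBIC))
E
python3 go.py .5765 .1275 .126 -1.555
```

```text
6.2667 [0.57774854 0.12836082 0.13003281] [-3.14025848e+00  1.17425653e-04 -1.55430013e+00] [ 0.52020888 -0.44675093 -2.29022441] 0.14889637740017006
[0.0008 0.0013 0.004 ] [-0.015  0.001  0.008]
```

View pics/c6.png

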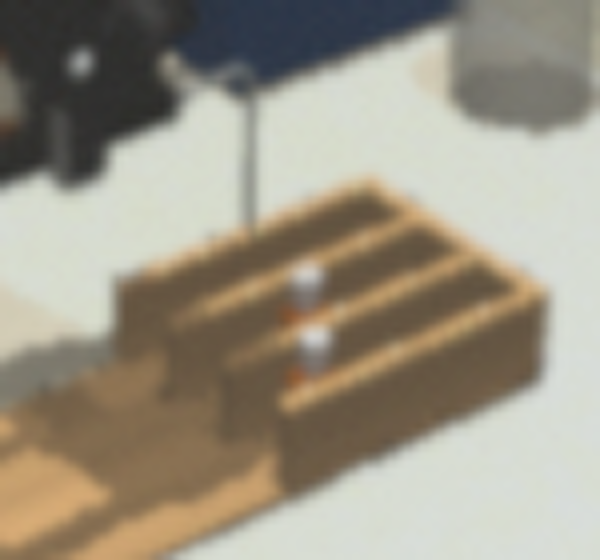

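The tip is at crop (250,233), about 10 mm above the wall tops. The wall-top corners are at (117,283), (374,180), (547,291) and (283,408). A homography on the wall-top plane gives the tip in rack coordinates.

```bash
python3 - <<'E'
from h import *
H=cv2.getPerspectiveTransform(np.float32([[117,283],[374,180],[547,291],[283,408]]),np.float32([[0,58],[138,58],[138,-58],[0,-58]]))
t=np.array([.672,.129,.056]); d=(proj('side',t-[0,0,.01])[1]-proj('side',t)[1])*8; print(d)
for q in((250,233+d),(250,238+d),(180,322),(308,275+d*.9),(315,345+d*.9)):
    print(q,cv2.perspectiveTransform(np.float32([[q]]),H).ravel())
import math
s=robot.get_state()['position']; r=[.6117,.0900,.0179]
p=np.array([s[0]+.095*math.cos(.0165),s[1]+.095*math.sin(.0165)])-r[:2]; print('model tip in rack',p@[math.cos(r[2]),math.sin(r[2])],p@[-math.sin(r[2]),math.cos(r[2])])
E
```

```text
20.35361072421415
(250, np.float64(253.35361072421415)) [57.99001 42.44194]
(250, np.float64(258.35361072421415)) [55.6021  39.20576]
(180, 322) [ 3.6337726 17.280771 ]
(308, np.float64(293.3182496517927)) [58.3384     2.1260014]
(315, np.float64(363.3182496517927)) [ 28.954554 -40.9467  ]
model tip in rack 0.06174050575280415 0.03882937832734931
```

The side view puts the tip within about 3 mm of the model, close to the eye. I nudge it towards the lane centre and lower it, watching the force.

Emit:
arm_command(moves=[[0.0015, -0.0005, 0.01, 0, 0, 0, 0], [0.0015, -0.0005, 0.02, 0, 0, 0, 0], [0.0015, -0.0005, 0.03, 0, 0, 0, 0], [0.0015, -0.0005, 0.035, 0, 0, 0, 0], [0.0015, -0.0005, 0.035, 0, 0, 0, 0], [0.0015, -0.0005, 0.035, 0, 0, 0, 0], [0.0015, -0.0005, 0.035, 0, 0, 0, 0]])

```text
time_s: 6.85
position: [0.578, 0.1269, 0.0944]
ee_rot: [-3.141, 0.0, -1.554]
ft_force: [-0.4, -0.7, -0.7]
grip_width: 0.152
```

Emit:
arm_command(moves=[[0, 0, 0.002, 0, 0, 0, 0], [0, 0, 0.004, 0, 0, 0, 0], [0, 0, 0.006, 0, 0, 0, 0], [0, 0, 0.006, 0, 0, 0, 0], [0, 0, 0.006, 0, 0, 0, 0]])

```text
time_s: 7.27
position: [0.5777, 0.1269, 0.0881]
ee_rot: [3.141, -0.0, -1.554]
ft_force: [-0.1, -0.0, -0.8]
grip_width: 0.149
```

Emit:
arm_command(moves=[[0, 0, 0.001, 0, 0, 0, 0], [0, 0, 0.002, 0, 0, 0, 0], [0, 0, 0.003, 0, 0, 0, 0], [0, 0, 0.003, 0, 0, 0, 0]])

```text
time_s: 7.6
position: [0.5776, 0.1268, 0.0849]
ee_rot: [3.141, -0.0, -1.554]
ft_force: [0.1, 0.5, -1.7]
grip_width: 0.153
```

Emit:
arm_command(moves=[[0, 0, 0.001, 0, 0, 0, 0], [0, 0, 0.002, 0, 0, 0, 0], [0, 0, 0.002, 0, 0, 0, 0]])

```text
time_s: 7.85
position: [0.5776, 0.1268, 0.083]
ee_rot: [3.141, -0.0, -1.554]
ft_force: [-0.1, -0.8, -1.1]
grip_width: 0.15
```

Emit:
arm_command(moves=[[0, 0, 0.001, 0, 0, 0, 0], [0, 0, 0.001, 0, 0, 0, 0], [0, 0, 0.001, 0, 0, 0, 0]])

```text
time_s: 8.1
position: [0.5777, 0.1268, 0.0821]
ee_rot: [3.141, -0.0, -1.554]
ft_force: [-0.3, 0.6, -0.5]
grip_width: 0.15
```

Emit:
arm_command(moves=[[0, 0, 0.001, 0, 0, 0, 0], [0, 0, 0.0015, 0, 0, 0, 0], [0, 0, 0.0015, 0, 0, 0, 0]])

```text
time_s: 8.35
position: [0.5777, 0.1269, 0.0806]
ee_rot: [3.141, -0.0, -1.554]
ft_force: [-0.4, -0.1, -1.0]
grip_width: 0.146
```

The tip reached the floor without touching the rim, which is consistent with being inside the eye. Now I pull.

Emit:
arm_command(moves=[[0, 0.004, 0, 0, 0, 0, 0], [0, 0.009, 0, 0, 0, 0, 0], [0, 0.015, 0, 0, 0, 0, 0], [0, 0.021, 0, 0, 0, 0, 0], [0, 0.027, 0, 0, 0, 0, 0], [0, 0.033, 0, 0, 0, 0, 0], [0, 0.039, 0, 0, 0, 0, 0], [0, 0.045, 0, 0, 0, 0, 0]])

```text
time_s: 9.02
position: [0.5321, 0.1261, 0.0808]
ee_rot: [-3.142, 0.0, -1.554]
ft_force: [0.7, -0.3, -0.7]
grip_width: 0.15
```

Emit:
arm_command(moves=[[0, 0.006, 0, 0, 0, 0, 0], [0, 0.012, 0, 0, 0, 0, 0], [0, 0.018, 0, 0, 0, 0, 0], [0, 0.024, 0, 0, 0, 0, 0], [0, 0.03, 0, 0, 0, 0, 0], [0, 0.035, 0, 0, 0, 0, 0], [0, 0.035, 0, 0, 0, 0, 0]])

```text
time_s: 9.6
position: [0.4967, 0.1256, 0.0805]
ee_rot: [3.141, -0.0, -1.554]
ft_force: [-0.3, 1.2, -0.9]
grip_width: 0.151
```

```bash
python3 - <<'E'
from h import *
print(robot.get_state()['position'])
i,_=snap('top','t5'); j,_=snap('side','s5')
u=lambda im,x,y:cv2.resize(cv2.convertScaleAbs(im[y:y+80,x:x+80],alpha=1.3),(400,400),interpolation=cv2.INTER_CUBIC)
cv2.imwrite('pics/c7.png',np.hstack([u(i,235,150),u(j,265,155)]))
E
```

```text
[0.49670052 0.12555047 0.0805032 ]
```

View pics/c7.png

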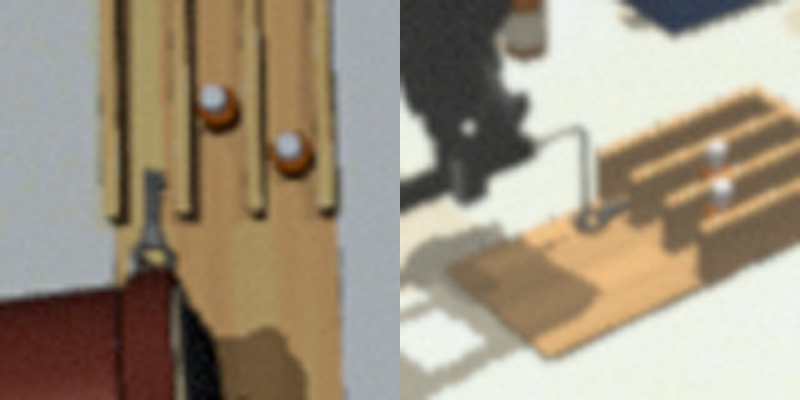

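The key is hooked by the eye, the bow is already out on the ledge at side crop (590,218), and the blade end is still in the lane at top crop (155,172). I pull another 45 mm.

Emit:
arm_command(moves=[[0, 0.006, 0, 0, 0, 0, 0], [0, 0.012, 0, 0, 0, 0, 0], [0, 0.018, 0, 0, 0, 0, 0], [0, 0.024, 0, 0, 0, 0, 0], [0, 0.03, 0, 0, 0, 0, 0], [0, 0.036, 0, 0, 0, 0, 0], [0, 0.042, 0, 0, 0, 0, 0], [0, 0.046, 0, 0, 0, 0, 0]])

```text
time_s: 10.37
position: [0.4509, 0.1248, 0.0807]
ee_rot: [3.141, -0.0, -1.554]
ft_force: [0.9, 0.0, -0.7]
grip_width: 0.148
```

Emit:
arm_command(moves=[[0, 0, 0, 0, 0, 0, 0], [0, -0.002, 0, 0, 0, 0, 0], [0, -0.002, 0, 0, 0, 0, 0], [0, -0.002, 0, 0, 0, 0, 0]])

```text
time_s: 10.7
position: [0.4542, 0.1248, 0.0809]
ee_rot: [-3.141, -0.0, -1.554]
ft_force: [-1.0, -0.5, -0.5]
grip_width: 0.15
```

```bash
python3 - <<'E'
from h import *
print(robot.get_state()['position'])
i,_=snap('top','t6'); j,_=snap('side','s6')
u=lambda im,x,y:cv2.resize(cv2.convertScaleAbs(im[y:y+80,x:x+80],alpha=1.3),(400,400),interpolation=cv2.INTER_CUBIC)
cv2.imwrite('pics/c8.png',np.hstack([u(i,235,170),u(j,265,155)]))
E
```

```text
[0.4542336  0.12478036 0.08093085]
```

View pics/c8.png

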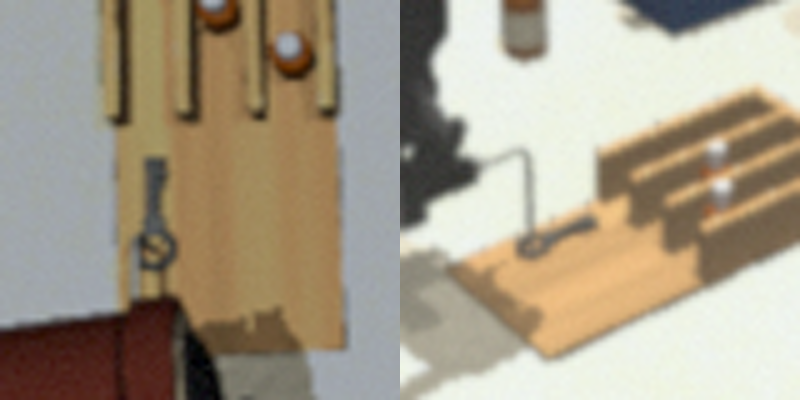

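The whole key lies on the ledge, eye at top crop (155,248) and blade end at (155,158), well short of the walls. I lift straight up.

Emit:
arm_command(moves=[[0, 0, -0.006, 0, 0, 0, 0], [0, 0, -0.016, 0, 0, 0, 0], [0, 0, -0.03, 0, 0, 0, 0], [0, 0, -0.05, 0, 0, 0, 0], [0, 0, -0.08, 0, 0, 0, 0], [0, 0, -0.11, 0, 0, 0, 0], [0, 0, -0.12, 0, 0, 0, 0], [0, 0, -0.12, 0, 0, 0, 0]])

```text
time_s: 11.47
position: [0.4562, 0.1251, 0.2056]
ee_rot: [-3.133, 0.001, -1.554]
ft_force: [0.1, 0.8, -0.5]
grip_width: 0.151
```

```bash
python3 - <<'E'
from h import *
r=[.6117,.0900,.0179]; c,k=np.cos(r[2]),np.sin(r[2])
for n,X,Y in(('eye',155,248),('tip',155,158)):
    p=atz('top',235+(X+.5)/5-.5,170+(Y+.5)/5-.5,.0085); d=p[:2]-r[:2]; print(n,c*d[0]+k*d[1],-k*d[0]+c*d[1])
E
python3 go.py .4695 -.3145 .2 -1.257
```

```text
eye -0.06305738231137031 0.03889524044917771
tip -0.016264508403552914 0.03789769604201661
11.4667 [0.45617885 0.12509645 0.20555916] [-3.13309055e+00  7.90080201e-04 -1.55416668e+00] [ 0.14077318  0.82516732 -0.5318301 ] 0.15058212539888705
[ 0.4398 -0.006   0.0053] [-0.098 -0.005 -3.405]
```

Key eye at rack x = -63 mm, blade end at -16 mm, y ≈ 38 mm: all inside the limits. Back to the stand.

Emit:
arm_command(moves=[[0.03, 0, 0, 0, 0, -0.3, 0], [0.065, -0.001, 0, 0, 0, -0.7, 0], [0.1, -0.002, 0, 0, 0, -1.1, 0], [0.135, -0.003, 0, 0, 0, -1.5, 0], [0.17, -0.004, 0, 0, 0, -1.9, 0], [0.205, -0.005, 0, 0, 0, -2.3, 0], [0.24, -0.006, 0, 0, 0, -2.7, 0], [0.275, -0.006, 0, 0, 0, -3.0, 0]])

```text
time_s: 12.13
position: [0.4633, -0.1514, 0.1987]
ee_rot: [3.14, 0.002, -1.291]
ft_force: [0.7, 0.2, -1.3]
grip_width: 0.15
```

```bash
python3 go.py .4695 -.3145 .2 -1.257
```

```text
12.1333 [ 0.4632617  -0.15137613  0.19874161] [ 3.13968524e+00  1.95533683e-03 -1.29103178e+00] [ 0.69120004  0.18645211 -1.29827109] 0.1504111685227767
[ 0.1585  0.0391 -0.0015] [ 0.021  0.023 -0.39 ]
```

Emit:
arm_command(moves=[[0.035, 0.009, 0, 0, 0, -0.1, 0], [0.07, 0.018, 0, 0, 0, -0.2, 0], [0.105, 0.027, 0, 0, 0, -0.3, 0], [0.14, 0.035, 0, 0, 0, -0.4, 0], [0.152, 0.039, 0, 0, 0, -0.4, 0], [0.152, 0.039, 0, 0, 0, -0.4, 0], [0.152, 0.039, 0, 0, 0, -0.4, 0], [0.152, 0.039, 0, 0, 0, -0.4, 0]])

```text
time_s: 12.8
position: [0.4682, -0.3055, 0.1995]
ee_rot: [3.141, 0.002, -1.257]
ft_force: [0.2, 0.4, -0.4]
grip_width: 0.153
```

```bash
python3 go.py .4695 -.3145 .12 -1.257
```

```text
12.8 [ 0.46823776 -0.3055396   0.19948272] [ 3.14076330e+00  2.34797586e-03 -1.25692356e+00] [ 0.24968509  0.35766992 -0.42636619] 0.15342142546131537
[0.0091 0.0015 0.0795] [0.01  0.027 0.001]
```

Emit:
arm_command(moves=[[0.009, 0.0015, 0.01, 0, 0, 0, 0], [0.009, 0.0015, 0.035, 0, 0, 0, 0], [0.009, 0.0015, 0.065, 0, 0, 0, 0], [0.009, 0.0015, 0.08, 0, 0, 0, 0], [0.009, 0.0015, 0.08, 0, 0, 0, 0], [0.009, 0.0015, 0.08, 0, 0, 0, 0], [0.009, 0.0015, 0.08, 0, 0, 0, 0]])

```text
time_s: 13.38
position: [0.4707, -0.3161, 0.1219]
ee_rot: [-3.141, -0.002, -1.257]
ft_force: [0.4, 0.6, 0.4]
grip_width: 0.15
```

```bash
python3 go.py .4695 -.3145 .0885 -1.257
```

```text
13.3833 [ 0.47073915 -0.31605851  0.12190468] [-3.14059613e+00 -1.68773753e-03 -1.25673764e+00] [0.4275387  0.61693534 0.35660288] 0.15022534222420764
[-0.0019  0.0007  0.0334] [-0.011 -0.019  0.003]
```

Emit:
arm_command(moves=[[-0.0012, 0, 0.008, 0, 0, 0, 0], [-0.0012, 0, 0.016, 0, 0, 0, 0], [-0.0012, 0, 0.023, 0, 0, 0, 0], [-0.0012, 0, 0.028, 0, 0, 0, 0], [-0.0012, 0, 0.031, 0, 0, 0, 0], [-0.0012, 0, 0.031, 0, 0, 0, 0], [-0.0012, 0, 0.031, 0, 0, 0, 0]])

```text
time_s: 13.97
position: [0.4696, -0.3148, 0.0896]
ee_rot: [3.142, 0.0, -1.258]
ft_force: [0.6, 0.4, -0.4]
grip_width: 0.147
```

Emit:
arm_command(moves=[[0, 0, 0.001, 0, 0, 0, 0], [0, 0, 0.002, 0, 0, 0, 0], [0, 0, 0.002, 0, 0, 0, 0], [0, 0, 0.002, 0, 0, 0, 0]])

```text
time_s: 14.3
position: [0.4699, -0.3151, 0.0886]
ee_rot: [-3.141, -0.001, -1.258]
ft_force: [-2.5, 2.0, 5.0]
grip_width: 0.151
```

Contact at z = 0.0886, the same height as at the pick-up: the handle is seated. I release and lift.

Emit:
arm_command(moves=[[0, 0, -0.0005, 0, 0, 0, 0.15], [0, 0, -0.0005, 0, 0, 0, 0.25], [0, 0, -0.0005, 0, 0, 0, 0.4], [0, 0, -0.0005, 0, 0, 0, 0.55], [0, 0, -0.0005, 0, 0, 0, 0.55], [0, 0, -0.0005, 0, 0, 0, 0.55], [0, 0, -0.0005, 0, 0, 0, 0.55]])

```text
time_s: 14.88
position: [0.4696, -0.3147, 0.0881]
ee_rot: [3.142, 0.0, -1.258]
ft_force: [-0.1, 0.9, -0.2]
grip_width: 0.552
```

Emit:
arm_command(moves=[[0, 0, -0.01, 0, 0, 0, 0.55], [0, 0, -0.03, 0, 0, 0, 0.55], [0, 0, -0.06, 0, 0, 0, 0.55], [0, 0, -0.1, 0, 0, 0, 0.55], [0, 0.03, -0.13, 0, 0, 0, 0.55], [0, 0.06, -0.15, 0, 0, 0, 0.55], [0, 0.09, -0.15, 0, 0, 0, 0.55], [0, 0.09, -0.15, 0, 0, 0, 0.55]])

```text
time_s: 15.55
position: [0.3816, -0.3446, 0.2418]
ee_rot: [-3.141, -0.006, -1.261]
ft_force: [0.2, -0.6, -0.6]
grip_width: 0.547
```

```bash
python3 - <<'E'
from h import *
print(robot.get_state())
i,_=snap('top','t7'); j,_=snap('side','s7')
u=lambda im,x,y:cv2.resize(cv2.convertScaleAbs(im[y:y+80,x:x+80],alpha=1.4),(280,280),interpolation=cv2.INTER_CUBIC)
v=np.vstack
cv2.imwrite('pics/c9.png',np.hstack([v([u(i,235,130),u(i,245,180)]),v([u(i,400,195),u(j,330,245)])]))
D=_=np.load('pics/t7.npy'); P=[]
for y in range(205,280):
    for x in range(415,470):
        if D[y,x]>0:
            p=dep('top',x,y,D)
            if .085<p[2]<.115: P.append(p)
P=np.array(P,np.float32); print(len(P),cv2.minAreaRect(P[:,:2]*1000),cv2.fitLine(P[:,:2],cv2.DIST_HUBER,0,.001,.001).ravel(),P[:,2].mean())
E
```

```text
{'time_s': 15.55, 'q': array([-0.87827845, -0.21959061,  1.86990699, -0.00192841,  1.48609778,
        0.38278163]), 'joint_vel': array([ 0.04850912,  0.05259939,  0.01020507,  0.0540807 , -0.0295623 ,
        0.06091685]), 'tau': array([ -0.6386462 , -30.05138397, -38.40686917,  -0.20345926,
         0.11895183,  -0.31242359]), 'position': array([ 0.38161743, -0.34460797,  0.24181907]), 'ee_rot': array([-3.14144173, -0.00552157, -1.26090234]), 'ft_force': array([ 0.18771879, -0.57172287, -0.58536225]), 'torque': array([-0.0247565 , -0.04721656, -0.02079383]), 'grip_width': 0.547434944704036}
470 ((487.0053405761719, -306.5887451171875), (150.66209411621094, 37.64652633666992), 18.428936004638672) [ 0.95349425  0.30141115  0.47318995 -0.31171748] 0.09843796
```

View pics/c9.png

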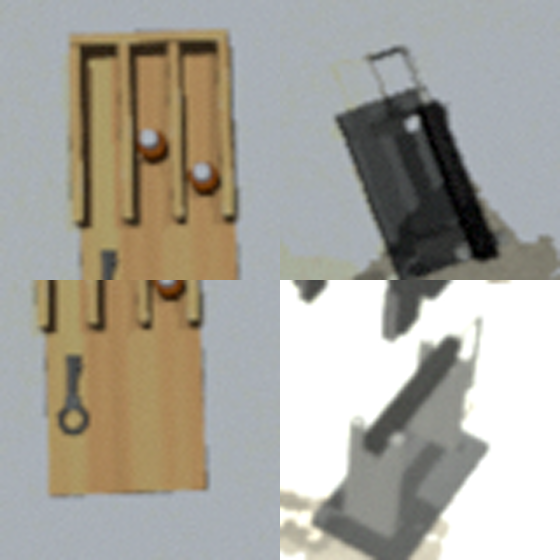

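The pick lies back in both forks with the same rectangle as at the start (centre within 1 mm, same yaw and height). The key lies flat on the ledge, with its eye at crop (73,418) and blade end at (74,357). The vials are unmoved and the gripper is clear. Handing in.

```bash
python3 -c "
from workcell import close_job
print(close_job())"
```

```text
the job is handed in; nothing more can be done
None
```

I dragged the key out of the left lane by its eye with the pick. I then laid the pick back in both forks, hook down, and handed the job in at about 15.6 s of the 51 s allowed.

**Key:** my last measurement, just before lifting the pick out, put the eye at rack x ≈ -63 mm and the blade end at ≈ -16 mm, y ≈ 38 mm. Both are inside the limits. The final picture shows it flat on the ledge with the gripper far from it.

**Pick:** the handle came down to the same height as at pick-up (tool height 88.6 mm both times). The top-camera depth outline is within 1 mm of where it started, with the yaw the same to about 0.01 rad.

**Other objects:** the vials looked unmoved in the final picture. I did not measure the bottles, beaker or jar again at the end; the arm made no unexpected contact on the way.

**Disagreements:**
- The side camera differed from the top camera by a few millimetres.
- The eye's measured y of about 38 mm was at the edge of what the lane allows. I therefore aimed slightly inward.
- I once ran a script alongside a move by mistake. It only crashed, with no effect on the scene.

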